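# Check the wax warmer with the thermometer, then crack its stuck lid

### The job

Take the handheld infrared thermometer standing on the round rubber mat and hold it steady, upright with its flared nose straight down about 5 cm above the round black measuring spot on the wax warmer's lid, for two seconds, then stand it back upright on the mat and let go. Next take the warmer's lid by its bar, break it free of its tacky seal without letting it fly up, and finish while holding it still with its front edge raised about 4 cm: the program ends with the gripper still holding the lid there. Leave everything else on the bench where it is.

Things in the scene. Friction and masses are not known exactly. Their poses are not given: they have to be found in the camera images.
- wand_grip (a point): Infrared thermometer, a loose grey upright wand of about 130 to 210 g, standing nose down: round handle 30 mm across from 28 mm to 105 mm (the top) above its flat lower end; the lower end is a flared nose 54 mm across and 10 mm high, tapering to the handle at 28 mm. This point is on its axis, 72 mm above the lower end and 33 mm below the top: the place to grip. z is its axis, up.
- wand_nose (a point): Centre of the thermometer's flat lower end, where it looks out, along its own -z (downward when upright).
- wand: The thermometer itself; its origin is the centre of its lower end, the same point as wand_nose.
- mat: Flat round black rubber mat fixed on the bench, 130 mm across, 4 mm thick; origin at the centre of its underside. It and the warmer change sides of the bench from start to start.
- pot: Wax warmer, a fixed grey sheet-metal box 170 mm deep (x) by 200 mm wide (y) by 120 mm high with a hinged steel lid; origin at the centre of its underside. Its -x side is its front and faces roughly towards the robot; +x is its back, where the hinges are.
- lid_bar (a point): Centre of the lid's bar handle: a level round steel bar 12 mm across, lying along the warmer's y, 96 mm clear between its two posts, its axis 35 mm above the lid's top surface, 145 mm in front of the hinge line and 46 mm above it when shut. 20 mm back from the front edge of the warmer. It turns with the lid.
- spot (a point): Centre of the round black measuring spot, 50 mm across, flat on top of the lid, on its middle line, 80 mm behind the bar and 65 mm in front of the hinge line; it is 134.5 mm above the bench when shut.
- lid_hinge (a point): Middle of the lid's hinge line, at the warmer's back top edge (85 mm behind its centre, 120 mm above the bench); the line runs along the warmer's y.
- pot_lid (a joint): Lid angle in rad: 0 shut, growing as its front edge, 176 mm from the hinge, rises; a stop is at 0.55. 0.23 rad puts the front edge 4 cm up. The lid weighs 0.4 to 0.85 kg and its seal is tacky: straight up at the bar it takes about 15 to 18 N to break it free; the pull drops off quickly over the first 0.05 to 0.08 rad, and from there only the lid's weight is left, 3 to 6 N at the bar. Let go, it falls shut.
- driver_mid (a point): Bystander to leave alone: screwdriver lying between the working places, black handle. A point on it.
- glue_mid (a point): Bystander to leave alone: white glue bottle, 54 mm across, 150 mm tall. Centre of it, about half-way up.
- spraycan_mid (a point): Bystander to leave alone: bare metal spray can, 64 mm across, 190 mm tall. Centre of it, about half-way up.
- hammer_mid (a point): Bystander to leave alone: hammer lying down. A point on it.
- jar_mid (a point): Bystander to leave alone: glass jar with metal cap, 72 mm across, 100 mm tall. Centre of it, about half-way up.
- offcut_mid (a point): Bystander to leave alone: wood offcut 150 x 60 x 30 mm. Centre of it, about half-way up.
- tape_mid (a point): Bystander to leave alone: cardboard tape core, ring 90 mm across, 36 mm tall. Centre of it, about half-way up.
- sander_mid (a point): Bystander to leave alone: cork sanding block 110 x 65 x 40 mm. Centre of it, about half-way up.
Mind the look-alikes: they are no part of the job. What is shaped like the wand but orange is not meant. There is more than one size of the mat; the one meant has the size given above.

How it is judged:
By the outcome, as a careful person would: the job done as asked, in the order asked, and still so for the second after the job is handed in, while the arm keeps its last pose, push and grip.
It also fails if it takes over 72 s, if anything falls off the work surface, if the arm or the gripper's body presses on something with over 40 N, if the wrist force passes 120 N, or if a joint passes its speed limit or range.

### The arm

A 7-joint arm with a two-finger parallel gripper is mounted at the origin on the work surface. World frame = base frame: x ahead of the robot, y to its left, z up, the work surface at z = 0. Lengths are in m, angles in rad, forces in N, time in s.
With the tool pointing down it reaches from about 0.4 to 0.85 m from the base axis. Payload 4.5 kg.
Tool frame: the origin (TCP) lies between the finger pads; the fingertips stand 14 mm ahead of it and the grasp point (between the pads) lies 5 mm behind it; z points along the fingers, y is the line along which they close (so a half turn about z gives the same grasp; the last joint's range is limited). The gripper opens to 85 mm and grips with 20 to 120 N. Pads are 22 mm wide; open, the fingers measure 114 mm over their backs; the gripper's body (76 mm by 85 mm) begins 54 mm behind the grasp point. The pads swing forward as they close: fully open they stand 13 mm farther back than shut.
Start: joints at [-1.174, 0.689, -0.195, 1.565, 0.157, 0.902, -0.215], TCP at [0.222, 0.584, 0.223] pointing down, gripper open.
Joint ranges: [-3.01, 3.01], [-0.46, 2.08], [-1.47, 1.51], [0.13, 2.56], [-1, 4.14], [0.04, 2.09], [-2.66, 2.66]. Speed limits (rad/s): [2.57, 2.57, 3.14, 3.14, 3.14, 3.14, 3.14].

### API

Orientations are given as a unit quaternion [x, y, z, w].
In Python, from bench import robot gives the robot as it stands.
- The arm moves only by the shell command python3 -m crank 'ROWS' [OPENING] [FORCE]. ROWS is JSON, a list that holds one entry, the list of rows, each a list of 4 numbers: the shift along the world's x, y, z scaled (see below), then the turn about the world's z scaled (see below). A call has 1 to 5 rows; each row is the pose to reach, as a shift and turn from the pose commanded when the call began; what a row does not reach only later rows make up. The controller multiplies each number of a shift by 0.1 m and each number of a turn by 90 degrees. A row lasts 1/12 s, in which the tool goes at most 41.7 mm and 7.16 degrees, less where a joint would pass 70% of its speed; a pose out of reach is approached as far as the arm can. A call with a number of a shift or a turn outside -1 to 1 is refused whole. A call with a gripper value outside its range is refused whole. OPENING is the closure, from 0 (fully open) to 1 (shut), set as the call begins (- or left out, the last holds). The fingers move at their own pace and stop on an object; FORCE is the grip in N (left out, the last holds). Time passes only in rows, so rows that repeat a pose let the fingers close. It gives the time, the measured TCP pose, the force, the opening and the grip force at its end, in the units of the state.
- robot.sense(): the state, without advancing time (a new reading comes with each control period).
- robot.get_image(name): name is "side" or "top" or "wrist"; returns a dict with "image" (400x640x3 uint8, blue, green, red), "mtx" (3x3 intrinsics, pixels), "camera_from_world" (4x4, takes a point from world to camera coordinates). Camera axes: x right, y up, looking along -z (the intrinsics and any distortion apply to the point x, -y, -z); pixel columns grow to the right and rows downward; lengths in m; the calibration is good to about 2 mm. A picture is of the moment at which its call begins. There is no depth.
- robot.finish_job(): hands the job in; it is judged then, once.
The state is a dict: "t": time; "joints": joint angles; "joint_vel": joint speeds; "joint_torque": joint torques, N m; "position": TCP position; "eef_rot": TCP orientation; "force": force on the tool from outside, world axes, zero at the start; "torque": the same for the moment, N m; "width": finger opening in m; "gripper_force": force on a finger pad.
Only numpy, scipy, OpenCV 4.12 (cv2) and the standard library are available. Lean on these libraries where they do the work, as an engineer would, in place of code of your own. Each camera call takes 0.05 s, during which the arm holds its last target. There are 200 camera calls.

## Working session

There is one attempt and no reset: what is moved stays moved. The work goes in short steps, Python scripts to look and compute and a shell command to move; the robot and the scene stay as the last step left them, time stands still between calls to the robot, and variables do not carry over. Pictures are saved under pics/ and viewed, at most 10 in all, crops included, and the job is handed in when it is done.

```bash
ls; mkdir -p pics
python3 - <<'E'
from bench import robot
import cv2,numpy as np
s=robot.sense();print(s)
for n in("top","side"):
    d=robot.get_image(n);cv2.imwrite(f"pics/{n}0.png",d["image"]);print(n,d["mtx"].tolist(),np.round(d["camera_from_world"],3).tolist(), d.keys())
E
```

```text
pics
{'t': 0.0, 'joints': array([-1.17418244,  0.69001592, -0.19450409,  1.56637196,  0.15730687,
        0.90242492, -0.21509839]), 'joint_vel': array([ 1.99952882e-05, -1.20241766e-03,  1.24301675e-03,  8.12631096e-04,
       -2.79850869e-04,  1.02945913e-03, -1.78287545e-03]), 'joint_torque': array([ 2.84251128e-04, -5.39604664e+01, -1.26669958e+00, -1.58540100e+01,
        9.00337152e-03,  9.36899974e-03, -1.29898652e-05]), 'position': array([0.2216342 , 0.58367896, 0.2220564 ]), 'eef_rot': array([ 1.80371202e-01,  9.83598187e-01, -9.08861688e-04, -9.96578408e-05]), 'force': array([ 0.51198006, -0.61608506,  0.2547975 ]), 'torque': array([ 0.01256522, -0.03383732,  0.02275553]), 'gripper_force': 0.0, 'width': 0.08534604652945237}
top [[431.9357498027748, 0.0, 313.77602537529674], [0.0, 431.9357498027748, 206.5468203162392], [0.0, 0.0, 1.0]] [[-0.019, -1.0, -0.002, 0.01], [0.996, -0.02, 0.091, -0.534], [-0.091, 0.0, 0.996, -1.258], [0.0, 0.0, 0.0, 1.0]] dict_keys(['image', 'mtx', 'camera_from_world'])
side [[519.233772767204, 0.0, 325.22131546654845], [0.0, 519.233772767204, 205.00928595529], [0.0, 0.0, 1.0]] [[-0.992, -0.123, -0.002, 0.543], [0.089, -0.729, 0.679, -0.155], [-0.085, 0.673, 0.735, -1.881], [0.0, 0.0, 0.0, 1.0]] dict_keys(['image', 'mtx', 'camera_from_world'])
```

View pics/top0.png

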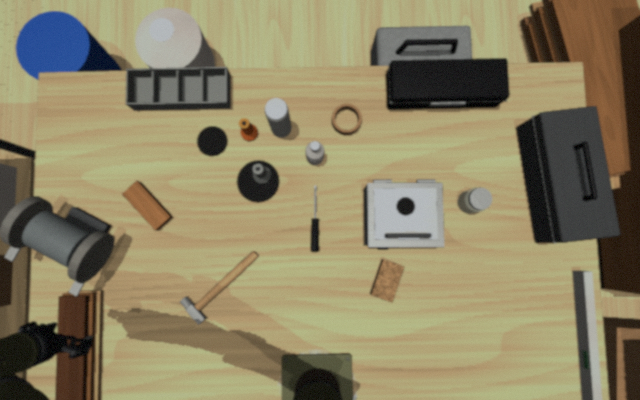

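View pics/side0.png

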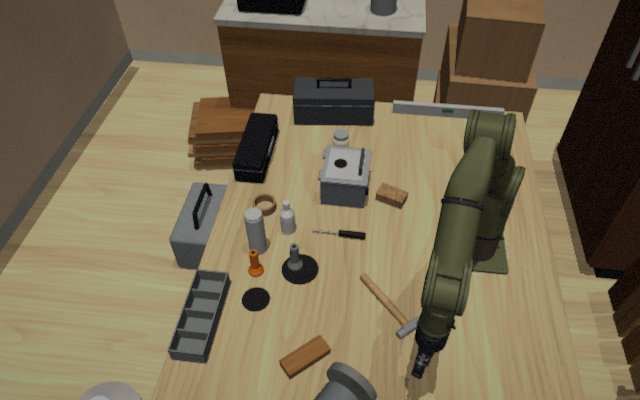

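Candidates: grey wand at top (260,172) on the large mat (258,181), against the orange look-alike at (248,128). The small mat at (212,140) is the other mat. The spray can (278,115) and glue bottle (315,152) are also grey or white. I choose the grey wand on the large mat. The warmer is at (405,213), its spot at (405,206) and its bar at (407,236).

```bash
cat > h.py <<'E'
import cv2,numpy as np
from bench import robot
def ray(d,p):
    M=d["camera_from_world"];R,t=M[:3,:3],M[:3,3]
    v=np.linalg.inv(d["mtx"])@[p[0],p[1],1.]; v=R.T@(v*[1,-1,-1])
    return -R.T@t,v
def onz(d,p,z):
    c,v=ray(d,p);return c+v*(z-c[2])/v[2]
def blobs(d,mask,box,amin=20):
    x0,y0,x1,y1=box;m=np.zeros(mask.shape,np.uint8);m[y0:y1,x0:x1]=mask[y0:y1,x0:x1].astype(np.uint8)*255
    cs,_=cv2.findContours(m,cv2.RETR_EXTERNAL,cv2.CHAIN_APPROX_NONE)
    return sorted([c for c in cs if cv2.contourArea(c)>amin],key=cv2.contourArea,reverse=True)
E
python3 - <<'E'
from h import *
d=robot.get_image("top");im=d["image"];hsv=cv2.cvtColor(im,cv2.COLOR_BGR2HSV);g=cv2.cvtColor(im,cv2.COLOR_BGR2GRAY)
for nm,box,z in(("mat",(225,150,290,212),.004),("smallmat",(190,115,232,165),.004),("spot",(390,195,420,218),.1345),("bar",(378,228,440,244),.1695)):
    for c in blobs(d,g<75,box)[:2]:
        r=cv2.minAreaRect(c);e=cv2.fitEllipse(c)if len(c)>5 else None
        h=cv2.convexHull(c)
        pts=np.array([onz(d,p,z)[:2] for p in h[:,0].astype(float)]);(cx,cy),rad=cv2.minEnclosingCircle(pts.astype(np.float32))
        print(nm,r,onz(d,r[0],z).round(4),"circ",round(cx,4),round(cy,4),"diam",round(2*rad,4))
        if nm=="bar":
            b=cv2.boxPoints(r);print([onz(d,p,z)[:2].round(4).tolist() for p in b])
for c in blobs(d,(g>140)&(hsv[...,1]<50),(355,170,455,255),500)[:1]:
    r=cv2.minAreaRect(c);print("pot top",r,[onz(d,p,.1345)[:2].round(4).tolist() for p in cv2.boxPoints(r)])
a=cv2.resize(im[145:215,220:300],None,fx=5,fy=5,interpolation=cv2.INTER_CUBIC)
b=cv2.resize(im[175:255,360:450],None,fx=4,fy=4,interpolation=cv2.INTER_CUBIC)
s=robot.get_image("side");c=cv2.resize(s["image"][230:290,270:330],None,fx=5,fy=5,interpolation=cv2.INTER_CUBIC)
o=np.zeros((360,400+0,3),np.uint8);o[:350,:400]=a
p=np.zeros((360,360,3),np.uint8);p[:320,:360]=b
cv2.imwrite("pics/crop1.png",np.hstack([o,p]));cv2.imwrite("pics/crop2.png",c)
E
```

```text
mat ((257.75, 181.25), (39.59797668457031, 40.305084228515625), 45.0) [0.6168 0.1677 0.004 ] circ 0.6177 0.1679 diam 0.1245
smallmat ((212.0, 141.0), (28.0, 28.0), 90.0) [0.744  0.3068 0.004 ] circ 0.7446 0.3068 diam 0.0896
spot ((405.0000305175781, 206.0), (15.55634880065918, 15.55634880065918), 45.0) [ 0.521  -0.2483  0.1345] circ 0.5214 -0.2485 diam 0.0445
bar ((407.5, 235.0), (2.0, 43.0), 90.0) [ 0.4417 -0.2444  0.1695] circ 0.4404 -0.2444 diam 0.1127
[[0.4454, -0.1883], [0.4432, -0.3007], [0.438, -0.3005], [0.4402, -0.1881]]
pot top ((405.29833984375, 212.99520874023438), (67.2170639038086, 75.65144348144531), 89.0759506225586) [[0.5943, -0.1472], [0.5936, -0.3536], [0.411, -0.348], [0.4117, -0.1445]]
```

View pics/crop1.png

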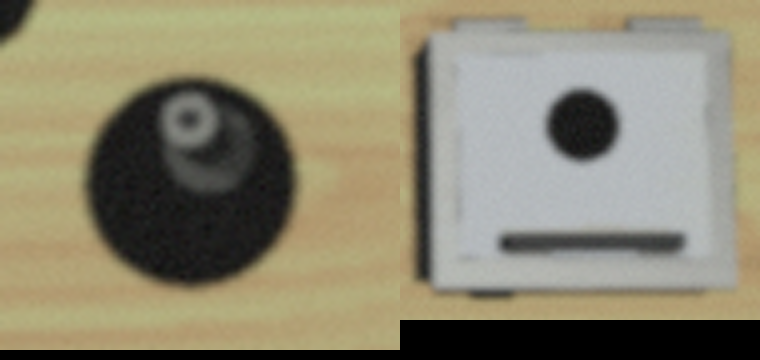

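View pics/crop2.png

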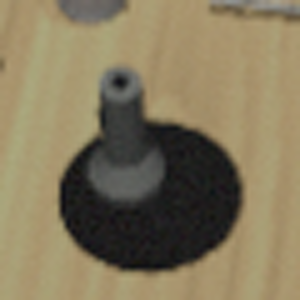

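Crop 1 shows the grey wand's top ring near (257.2,168.4) in the top view, standing off-centre on the large mat (diameter about 130 mm). The lid has its spot and a bar near the front. Crop 2 (side view) confirms that the wand is grey, with its top at (293.6,246.2).

Run:
```python
from h import *
d=robot.get_image("top");s=robot.get_image("side")
print("wand top",onz(d,(257.2,168.4),.109),onz(s,(293.6,246.2),.109))
im=d["image"];g=cv2.cvtColor(im,cv2.COLOR_BGR2GRAY)
# grey spot-level sub-pixel: bar line by dark-weighted centroid per column
w=np.clip(120-g[229:242,386:430].astype(float),0,None)
rows=(w*np.arange(229,242)[:,None]).sum(0)/w.sum(0);cols=np.arange(386,430)
k,b=np.polyfit(cols,rows,1)
ends=np.where(g[235,370:445]<110)[0]+370
P=[onz(d,(c,k*c+b),.1695) for c in(ends[0],ends[-1])];print("bar",ends[[0,-1]],P,"mid",(P[0]+P[1])/2,"yaw",np.arctan2(-(P[0]-P[1])[0],(P[0]-P[1])[1]))
st=robot.sense();R=cv2.Rodrigues(np.zeros(3))[0]
from scipy.spatial.transform import Rotation as Q
print(Q.from_quat(st["eef_rot"]).as_matrix().round(3),st["position"])
```

```text
wand top [0.6369768  0.15534928 0.109     ] [0.63502947 0.15720846 0.109     ]
bar [385 430] [array([ 0.4420075 , -0.18555364,  0.1695    ]), array([ 0.44001775, -0.30321428,  0.1695    ])] mid [ 0.44101263 -0.24438396  0.1695    ] yaw -0.016909326967571872
[[-0.935  0.355 -0.   ]
 [ 0.355  0.935 -0.001]
 [-0.    -0.001 -1.   ]] [0.22174126 0.58414675 0.22262816]
```

```bash
python3 -m crank '[[[0.2,-0.2,0.1],[0.5,-0.5,0.3]]]' | head -3
python3 -m crank '[[[0.2,-0.2,0.1,0],[0.5,-0.5,0.3,0],[0.75,-0.75,0.3,0],[1,-1,0.3,0]]]' 0
python3 -m crank '[[[0.25,-0.25,0,0],[0.5,-0.5,0,0],[0.75,-0.75,0,0],[1,-1,0,0]]]'
python3 -m crank '[[[0.25,-0.25,0,0],[0.5,-0.5,0,0],[0.75,-0.75,0,0],[1,-1,0,0]]]'
python3 -m crank '[[[0.25,-0.25,0,0],[0.5,-0.5,0,0],[0.7,-0.7,0,0],[0.8,-0.8,0,0],[0.8,-0.8,0,0]]]'
python3 - <<'E'
from h import *
d=robot.get_image("wrist");cv2.imwrite("pics/w1.png",d["image"]);s=robot.sense();print(s["position"],s["t"],s["force"])
for n,p in(("wand top",(.636,.156,.109)),):
    M=d["camera_from_world"];q=M[:3,:3]@np.array(p)+M[:3,3];q=d["mtx"]@(q*[1,-1,-1]);print(n,q[:2]/q[2])
E
```

```text
t: 0.63
position: [0.3238, 0.4833, 0.2542]
eef_rot: [0.181, 0.984, 0.001, 0.001]
force: [-0.2, -0.9, -0.0]
width: 0.0854
gripper_force: 0.0
t: 0.97
position: [0.4228, 0.3829, 0.253]
eef_rot: [0.18, 0.984, 0.0, 0.0]
force: [0.5, 0.7, -0.4]
width: 0.0855
gripper_force: 0.0
t: 1.3
position: [0.5228, 0.2829, 0.253]
eef_rot: [0.18, 0.984, 0.0, 0.0]
force: [0.5, 1.1, 0.0]
width: 0.0854
gripper_force: 0.0
t: 1.72
position: [0.6043, 0.2001, 0.2525]
eef_rot: [0.184, 0.983, -0.001, 0.001]
force: [-0.5, 0.5, -0.5]
width: 0.0856
gripper_force: 0.0
[0.60214546 0.20333855 0.25256391] 1.7667 [-0.27590492  0.28577553  0.20433947]
wand top [290.94225993 223.78112795]invalid input at $[0][0]: expected 4 numbers
```

View pics/w1.png

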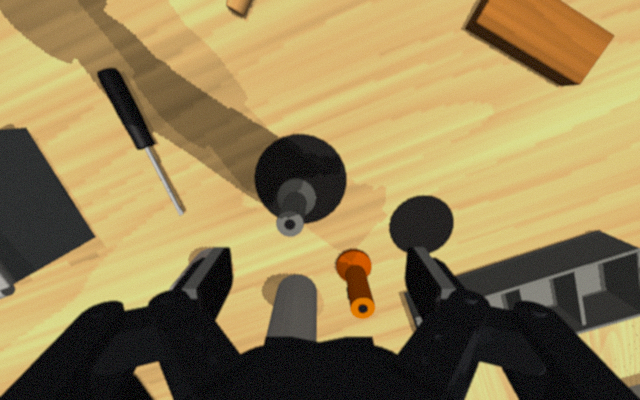

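The wrist view shows the wand top at (290,224), exactly where predicted, so (0.636,0.156) holds. The spray can shows below the body at (290,310), so I'll check its clearance while moving above the wand.

```bash
python3 -m crank '[[[0.2,-0.25,0,0],[0.34,-0.48,0,0],[0.34,-0.48,0,0],[0.34,-0.48,0,0]]]' 0
python3 - <<'E'
from h import *
d=robot.get_image("top");print("can",onz(d,(277,105),.19),"glue",onz(d,(315,146),.15),"orange",onz(d,(245,122),.105))
d=robot.get_image("wrist");cv2.imwrite("pics/w2.png",d["image"]);s=robot.sense();print(s["position"],s["t"])
g=cv2.cvtColor(d["image"],cv2.COLOR_BGR2GRAY)
M=d["camera_from_world"];q=M[:3,:3]@np.array((.636,.156,.109))+M[:3,3];q=d["mtx"]@(q*[1,-1,-1]);q=q[:2]/q[2];print(q)
x,y=q.astype(int);c=cv2.HoughCircles(cv2.medianBlur(g[max(y-45,0):y+45,x-45:x+45],3),cv2.HOUGH_GRADIENT,1,30,param1=80,param2=12,minRadius=8,maxRadius=24)
if c is not None:
  for k in c[0][:3]: print(k[2],onz(d,k[:2]+[x-45,max(y-45,0)],.109))
E
```

```text
t: 2.1
position: [0.6351, 0.157, 0.2527]
eef_rot: [0.18, 0.984, 0.0, -0.001]
force: [1.0, 1.0, -1.2]
width: 0.0855
gripper_force: 0.0
can [0.79063741 0.09116674 0.19      ] glue [ 0.68784855 -0.00727966  0.15      ] orange [0.77154371 0.18944752 0.105     ]
[0.6341398  0.15956316 0.25295526] 2.2
[316.3216222  185.35757822]
20.0 [0.61828392 0.16180825 0.109     ]
```

```bash
python3 -m crank '[[[0,-0.02,-0.3,0],[0,-0.02,-0.6,0],[0,-0.02,-0.9,0],[0,-0.02,-1,0],[0,-0.02,-1,0]]]'
python3 -m crank '[[[0,0,-0.25,0],[0,0,-0.5,0],[0,0,-0.7,0],[0,0,-0.81,0],[0,0,-0.81,0]]]'
python3 - <<'E'
from h import *
d=robot.get_image("wrist");cv2.imwrite("pics/w2b.png",d["image"]);s=robot.sense();print(s["position"],s["force"],s["t"])
E
```

```text
t: 2.62
position: [0.6327, 0.156, 0.1503]
eef_rot: [0.179, 0.984, -0.001, -0.003]
force: [0.0, -0.4, 0.2]
width: 0.0856
gripper_force: 0.0
t: 3.03
position: [0.6348, 0.1552, 0.0711]
eef_rot: [0.18, 0.984, -0.0, -0.001]
force: [0.0, 0.0, -0.7]
width: 0.0851
gripper_force: 0.0
[0.63586086 0.15529147 0.0725067 ] [-0.08513161  0.38731903  0.42590659] 3.0833
```

View pics/w2b.png

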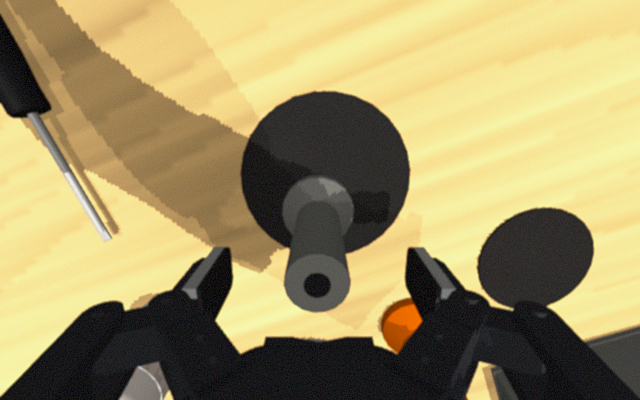

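The wand's top is at (317,284), centred between the pads (231 and 408). Closing.

```bash
python3 -m crank '[[[0,0,0,0],[0,0,0,0],[0,0,0,0],[0,0,0,0],[0,0,0,0]]]' 0.55 40
python3 -m crank '[[[0,0,0,0],[0,0,0,0],[0,0,0,0],[0,0,0,0],[0,0,0,0]]]' 1 40
python3 -m crank '[[[0,0,0,0],[0,0,0,0],[0,0,0,0]]]' 1 40
```

```text
t: 3.5
position: [0.6362, 0.1544, 0.0726]
eef_rot: [0.18, 0.984, 0.0, 0.0]
force: [-0.3, 0.5, -0.7]
width: 0.0389
gripper_force: 0.0
t: 3.92
position: [0.636, 0.1543, 0.0724]
eef_rot: [0.18, 0.984, 0.0, 0.0]
force: [-1.8, -1.2, 5.7]
width: 0.0282
gripper_force: 39.4
t: 4.17
position: [0.636, 0.1543, 0.0724]
eef_rot: [0.18, 0.984, 0.0, 0.0]
force: [-1.2, -1.1, 5.9]
width: 0.0281
gripper_force: 39.4
```

```bash
python3 -m crank '[[[0,0,0.1,0],[0,0,0.3,0],[0,0,0.55,0],[0,0,0.8,0],[0,0,1,0]]]'
python3 -m crank '[[[0,0,0.25,0],[0,0,0.5,0],[0,0,0.75,0],[0,0,0.95,0],[0,0,1,0]]]'
python3 -m crank '[[[0,-0.1,0,0],[-0.05,-0.3,0,0],[-0.1,-0.55,0,0],[-0.2,-0.8,0,0],[-0.3,-1,0,0]]]'
python3 -m crank '[[[-0.05,-0.25,0,0],[-0.1,-0.5,0,0],[-0.2,-0.75,0,0],[-0.3,-1,0,0]]]'
python3 -m crank '[[[-0.05,-0.25,0,0],[-0.1,-0.5,0,0],[-0.2,-0.75,0,0],[-0.3,-1,0,0]]]'
python3 -m crank '[[[-0.06,-0.25,0,0],[-0.12,-0.5,0,0],[-0.2,-0.75,0,0],[-0.25,-0.95,0,0],[-0.25,-1.01,0,0]]]' || true
python3 - <<'E'
from h import *
print(robot.sense()["position"])
E
```

```text
t: 4.58
position: [0.6359, 0.1546, 0.1737]
eef_rot: [0.18, 0.984, 0.0, 0.0]
force: [0.5, 0.5, -1.3]
width: 0.0284
gripper_force: 39.6
t: 5.0
position: [0.6374, 0.1551, 0.2759]
eef_rot: [0.18, 0.984, 0.002, 0.003]
force: [0.7, 0.7, -0.9]
width: 0.0283
gripper_force: 39.7
t: 5.42
position: [0.604, 0.0505, 0.2694]
eef_rot: [0.181, 0.983, -0.002, -0.002]
force: [-0.2, -0.5, -1.0]
width: 0.0283
gripper_force: 39.7
t: 5.75
position: [0.5737, -0.0479, 0.2697]
eef_rot: [0.181, 0.984, -0.001, -0.002]
force: [0.2, -0.1, -0.9]
width: 0.0279
gripper_force: 39.7
t: 6.08
position: [0.5435, -0.1475, 0.2698]
eef_rot: [0.181, 0.984, -0.0, -0.002]
force: [-0.2, -0.3, -0.9]
width: 0.0281
gripper_force: 39.7
[ 0.54354851 -0.14752556  0.26980136]out of range
```

```bash
python3 -m crank '[[[-0.06,-0.25,0,0],[-0.12,-0.5,0,0],[-0.2,-0.75,0,0],[-0.23,-0.95,0,0],[-0.23,-1,0,0]]]'
python3 -m crank '[[[0,0,0,0],[0,0,-0.1,0],[0,0,-0.18,0],[0,0,-0.18,0],[0,0,-0.18,0]]]'
python3 - <<'E'
from h import *
for i in range(3): 
  d=robot.get_image("side");print(robot.sense()["position"])
im=d["image"];cv2.imwrite("pics/s2.png",np.hstack([cv2.resize(im[110:220,300:400],(400,440),interpolation=cv2.INTER_CUBIC),cv2.resize(robot.get_image("top")["image"][150:260,355:455],(400,440),interpolation=cv2.INTER_CUBIC)]))
E
```

```text
t: 6.5
position: [0.519, -0.2514, 0.2697]
eef_rot: [0.184, 0.983, -0.002, -0.002]
force: [-0.8, -0.0, -1.9]
width: 0.0277
gripper_force: 39.7
t: 6.92
position: [0.5224, -0.2439, 0.2528]
eef_rot: [0.179, 0.984, 0.001, -0.001]
force: [-0.4, -0.2, -1.4]
width: 0.0281
gripper_force: 39.7
[ 0.52287631 -0.24437093  0.25340836]
[ 0.52313191 -0.24479058  0.2538292 ]
[ 0.52322407 -0.24502745  0.25408469]
```

View pics/s2.png

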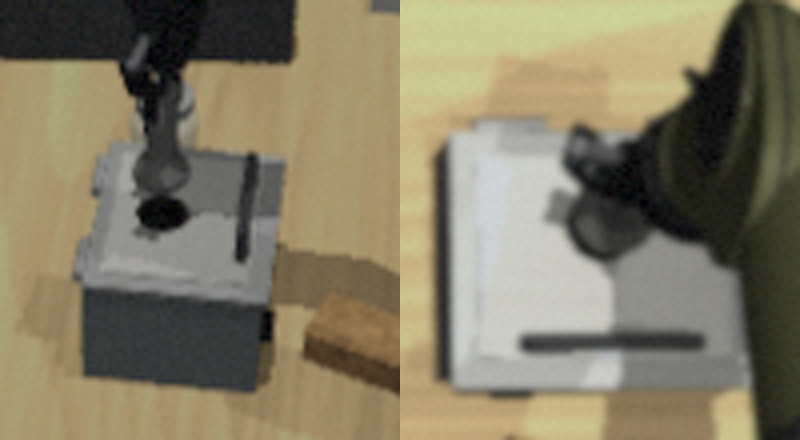

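The wand hangs upright over the spot. The side crop has the nose at (161,172) above the spot (163,213), and the top crop has the nose over the spot at (608,220). I'll trim by 2 mm, then hold.

```bash
python3 -m crank '[[[-0.02,-0.02,-0.02,0],[-0.02,-0.02,-0.02,0],[-0.02,-0.02,-0.02,0],[-0.02,-0.02,-0.02,0],[-0.02,-0.02,-0.02,0]]]' | head -2
python3 - <<'E'
from h import *
d=robot.get_image("top");s=robot.get_image("side");print(robot.sense()["position"])
print("nose from old crops: top",onz(d,(407,205),.185),"side",onz(s,(340.2,154),.185),"spot side",onz(s,(340.2,162.8),.1345))
E
python3 -m crank '[[[0,0,0,0],[0,0,0,0],[0,0,0,0],[0,0,0,0],[0,0,0,0]]]' | head -2
python3 -m crank '[[[0,0,0,0],[0,0,0,0],[0,0,0,0],[0,0,0,0],[0,0,0,0]]]' | head -2
```

```text
t: 7.53
position: [0.5208, -0.2477, 0.252]
[ 0.52085998 -0.24764125  0.25197056]
nose from old crops: top [ 0.51906559 -0.24283426  0.185     ] side [ 0.52000369 -0.23906692  0.185     ] spot side [ 0.51967356 -0.24539484  0.1345    ]
t: 8.05
position: [0.5208, -0.2476, 0.2519]
t: 8.47
position: [0.5208, -0.2476, 0.2519]
```

```bash
python3 -m crank '[[[0,0,0,0],[0,0,0,0],[0,0,0,0],[0,0,0,0],[0,0,0,0]]]' | head -2
python3 -m crank '[[[0,0,0,0],[0,0,0,0],[0,0,0,0],[0,0,0,0],[0,0,0,0]]]' | head -2
python3 -m crank '[[[0,0,0,0],[0,0,0,0],[0,0,0,0],[0,0,0,0],[0,0,0,0]]]' | head -2
python3 -m crank '[[[0,0,0,0],[0,0,0,0],[0,0,0,0],[0,0,0,0],[0,0,0,0]]]' | head -2
python3 -m crank '[[[0,0,0,0],[0,0,0,0],[0,0,0,0],[0,0,0,0],[0,0,0,0]]]' | head -2
python3 -m crank '[[[0,0,0,0],[0,0,0,0],[0,0,0,0],[0,0,0,0],[0,0,0,0]]]' | head -2
python3 -m crank '[[[0,0,0.1,0],[0,0,0.18,0],[0,0,0.18,0]]]' | head -2
python3 -m crank '[[[0,0.1,0,0],[0,0.3,0,0],[0.1,0.55,0,0],[0.2,0.8,0,0],[0.2,1,0,0]]]' | head -2
python3 -m crank '[[[0.05,0.25,0,0],[0.1,0.5,0,0],[0.2,0.75,0,0],[0.3,1,0,0]]]' | head -2
python3 -m crank '[[[0.05,0.25,0,0],[0.1,0.5,0,0],[0.2,0.75,0,0],[0.25,1,0,0]]]' | head -2
python3 -m crank '[[[0.05,0.25,0,0],[0.1,0.5,0,0],[0.2,0.75,0,0],[0.25,0.85,0,0],[0.25,0.9,0,0]]]' | head -2
python3 -m crank '[[[0,0,0,0],[0,0,0,0],[0,0,0,0],[0,0,0,0],[0,0,0,0]]]'
```

```text
t: 8.88
position: [0.5208, -0.2476, 0.2519]
t: 9.3
position: [0.5208, -0.2477, 0.2519]
t: 9.72
position: [0.5208, -0.2477, 0.2519]
t: 10.13
position: [0.5208, -0.2477, 0.2519]
t: 10.55
position: [0.5208, -0.2476, 0.2519]
t: 10.97
position: [0.5208, -0.2477, 0.2519]
t: 11.22
position: [0.5223, -0.248, 0.2723]
t: 11.63
position: [0.5426, -0.1439, 0.27]
t: 11.97
position: [0.5704, -0.0455, 0.2699]
t: 12.3
position: [0.596, 0.0546, 0.2698]
t: 12.72
position: [0.6208, 0.1458, 0.2696]
t: 13.13
position: [0.6208, 0.1408, 0.27]
eef_rot: [0.181, 0.983, -0.0, 0.0]
force: [-0.2, 0.5, -1.4]
width: 0.0281
gripper_force: 39.8
```

```bash
python3 -m crank '[[[0.05,0.2,-0.2,0],[0.05,0.2,-0.45,0],[0.05,0.2,-0.7,0],[0.05,0.2,-0.9,0],[0.05,0.2,-1,0]]]' | head -2
python3 -m crank '[[[0,0,-0.2,0],[0,0,-0.4,0],[0,0,-0.6,0],[0,0,-0.75,0],[0,0,-0.85,0]]]' | head -2
python3 -m crank '[[[0,0,0,0],[0,0,0,0],[0,0,-0.04,0],[0,0,-0.08,0],[0,0,-0.08,0]]]'
python3 -m crank '[[[0,0,0,0],[0,0,0,0],[0,0,-0.02,0],[0,0,-0.03,0],[0,0,-0.03,0]]]'
python3 -m crank '[[[0,0,0,0],[0,0,0,0],[0,0,0,0]]]'
```

```text
t: 13.55
position: [0.6242, 0.161, 0.1672]
t: 13.97
position: [0.6255, 0.1617, 0.0838]
t: 14.38
position: [0.6258, 0.1623, 0.077]
eef_rot: [0.18, 0.984, 0.0, 0.0]
force: [-0.3, 0.5, -1.7]
width: 0.0281
gripper_force: 40.0
t: 14.8
position: [0.6256, 0.1623, 0.0737]
eef_rot: [0.18, 0.984, -0.0, -0.0]
force: [0.2, 0.2, -2.6]
width: 0.0281
gripper_force: 40.0
t: 15.05
position: [0.6258, 0.1623, 0.0739]
eef_rot: [0.18, 0.984, 0.0, 0.0]
force: [-0.3, 0.5, -2.8]
width: 0.0281
gripper_force: 40.0
```

```bash
python3 -m crank '[[[0,0,-0.01,0],[0,0,-0.02,0],[0,0,-0.02,0],[0,0,-0.02,0]]]'
python3 -m crank '[[[0,0,-0.005,0],[0,0,-0.01,0],[0,0,-0.01,0],[0,0,-0.01,0]]]'
```

```text
t: 15.38
position: [0.6261, 0.1624, 0.0725]
eef_rot: [0.18, 0.984, 0.0, 0.0]
force: [-1.0, -0.8, 3.2]
width: 0.0283
gripper_force: 40.3
t: 15.72
position: [0.6261, 0.1624, 0.0724]
eef_rot: [0.18, 0.984, 0.0, 0.001]
force: [-3.3, -1.0, 11.1]
width: 0.028
gripper_force: 41.2
```

Touched down. I'll ease up 1 mm and open in stages.

```bash
python3 -m crank '[[[0,0,0.01,0],[0,0,0.01,0],[0,0,0.01,0]]]' | head -4
python3 -m crank '[[[0,0,0,0],[0,0,0,0],[0,0,0,0],[0,0,0,0],[0,0,0,0]]]' 0.55
python3 -m crank '[[[0,0,0,0],[0,0,0,0],[0,0,0,0],[0,0,0,0],[0,0,0,0]]]' 0
python3 -m crank '[[[0,0,0.1,0],[0,0,0.3,0],[0,0,0.55,0],[0,0,0.8,0],[0,0,1,0]]]' |head -2
python3 -m crank '[[[0,0,0.25,0],[0,0,0.5,0],[0,0,0.75,0],[0,0,0.95,0],[0,0,1,0]]]' | head -2
python3 - <<'E'
from h import *
d=robot.get_image("wrist");a=d["image"]
s=robot.get_image("side")["image"][210:300,240:340]
cv2.imwrite("pics/w3.png",np.hstack([cv2.resize(a,(448,280)),cv2.resize(s,(311,280),interpolation=cv2.INTER_CUBIC)]))
E
```

```text
t: 15.97
position: [0.6261, 0.1624, 0.0725]
eef_rot: [0.18, 0.984, 0.0, 0.0]
force: [-0.4, -2.1, 5.8]
t: 16.38
position: [0.6257, 0.1624, 0.0716]
eef_rot: [0.18, 0.984, 0.0, -0.0]
force: [-0.0, -0.1, 0.9]
width: 0.0382
gripper_force: 0.0
t: 16.8
position: [0.6258, 0.1623, 0.0719]
eef_rot: [0.18, 0.984, 0.0, 0.0]
force: [-0.7, 0.7, 0.0]
width: 0.0852
gripper_force: 0.0
t: 17.22
position: [0.6264, 0.1626, 0.1746]
t: 17.63
position: [0.6277, 0.1631, 0.2768]
```

View pics/w3.png

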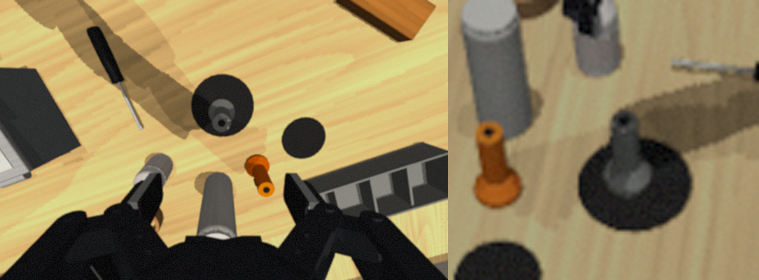

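The wand stands upright near the mat's centre: wrist-view top at (222,120), side crop showing it at (627,150). Now on to the lid bar, turning -70° on the way.

```bash
python3 -m crank '[[[0,-0.1,0,-0.02],[-0.1,-0.3,0,-0.08],[-0.2,-0.55,0,-0.14],[-0.35,-0.8,0,-0.2],[-0.5,-1,0,-0.2]]]' | head -3
python3 -m crank '[[[-0.1,-0.25,0,-0.05],[-0.2,-0.5,0,-0.12],[-0.35,-0.75,0,-0.19],[-0.5,-1,0,-0.25]]]' | head -3
python3 -m crank '[[[-0.1,-0.25,0,-0.05],[-0.2,-0.5,0,-0.12],[-0.35,-0.75,0,-0.19],[-0.5,-1,0,-0.25]]]' | head -3
python3 -m crank '[[[-0.1,-0.25,0,-0.03],[-0.2,-0.5,0,-0.08],[-0.3,-0.75,0,-0.08],[-0.36,-1,0,-0.08],[-0.36,-1,0,-0.08]]]' | head -3
python3 -m crank '[[[0,-0.07,0,0],[0,-0.07,0,0],[0,-0.07,0,0],[0,-0.07,0,0]]]'
python3 - <<'E'
from h import *
from scipy.spatial.transform import Rotation as Q
d=robot.get_image("wrist");cv2.imwrite("pics/w4.png",d["image"]);s=robot.sense();print(s["position"],Q.from_quat(s["eef_rot"]).as_matrix().round(3)[:,1],s["joints"].round(2))
M=d["camera_from_world"]
for p in((.441,-.2444,.1695),(.443,-.196,.1695),(.439,-.293,.1695),(.521,-.247,.1345)):
    q=M[:3,:3]@np.array(p)+M[:3,3];q=d["mtx"]@(q*[1,-1,-1]);print(q[:2]/q[2])
E
```

```text
t: 18.15
position: [0.574, 0.0587, 0.27]
eef_rot: [0.336, 0.942, -0.002, -0.001]
t: 18.48
position: [0.5237, -0.0398, 0.2704]
eef_rot: [0.513, 0.858, -0.001, -0.001]
t: 18.82
position: [0.4736, -0.1394, 0.2705]
eef_rot: [0.671, 0.742, -0.001, -0.001]
t: 19.23
position: [0.4357, -0.2441, 0.2708]
eef_rot: [0.717, 0.697, -0.003, -0.0]
t: 19.57
position: [0.4399, -0.2436, 0.2715]
eef_rot: [0.713, 0.701, 0.0, -0.001]
force: [0.8, 0.9, 0.6]
width: 0.0853
gripper_force: 0.0
[ 0.43999578 -0.24355819  0.27164165] [ 1.    -0.016 -0.   ] [ 0.36  0.46  0.08  1.87 -0.05  0.81  0.46]
[319.57218499 195.02679123]
[321.16013313 139.98325397]
[318.14687532 244.73774669]
[398.98580274 186.64015694]
```

View pics/w4.png

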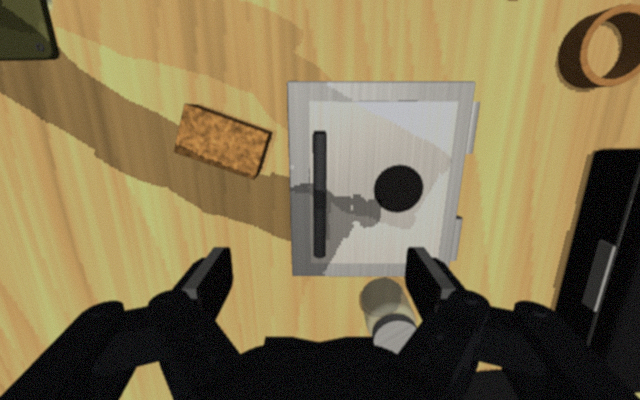

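The bar is at column 319.5, rows 132–257, centred and parallel to the pads, as predicted. Descend and grip.

```bash
python3 -m crank '[[[0.01,0,-0.15,0],[0.01,0,-0.4,0],[0.01,0,-0.6,0],[0.01,0,-0.75,0],[0.01,0,-0.85,0]]]' | head -4
python3 -m crank '[[[0,0,0,0],[0,0,-0.1,0],[0,0,-0.21,0],[0,0,-0.21,0],[0,0,-0.21,0]]]'
python3 -m crank '[[[0,0,0,0],[0,0,0,0],[0,0,0,0],[0,0,0,0],[0,0,0,0]]]' 0.7 30
python3 -m crank '[[[0,0,0,0],[0,0,0,0],[0,0,0,0],[0,0,0,0],[0,0,0,0]]]' 1 30
```

```text
t: 20.03
position: [0.4404, -0.2433, 0.1854]
eef_rot: [0.713, 0.702, -0.0, -0.001]
force: [-0.3, 0.3, 0.5]
t: 20.45
position: [0.441, -0.2443, 0.1663]
eef_rot: [0.713, 0.701, 0.0, -0.0]
force: [0.8, 0.4, -0.6]
width: 0.0857
gripper_force: 0.0
t: 20.87
position: [0.4409, -0.2447, 0.1662]
eef_rot: [0.713, 0.701, 0.0, 0.0]
force: [-0.1, 0.1, -0.9]
width: 0.0262
gripper_force: 0.0
t: 21.28
position: [0.4408, -0.2447, 0.1659]
eef_rot: [0.713, 0.701, 0.0, 0.0]
force: [0.3, -1.0, -0.0]
width: 0.0002
gripper_force: 0.0
```

Run:
```python
from h import *
d=robot.get_image("wrist");a=d["image"]
s=robot.get_image("side")["image"][110:220,290:420]
cv2.imwrite("pics/w5.png",np.hstack([cv2.resize(a,(448,280)),cv2.resize(s,(331,280),interpolation=cv2.INTER_CUBIC)]))
print(robot.sense())
```

```text
{'t': 21.3833, 'joints': array([ 0.37819342,  0.62244197,  0.05920617,  1.99264409, -0.06854511,
        0.52830815,  0.46832579]), 'joint_vel': array([ 0.00154003, -0.00084899,  0.00111605, -0.00154242,  0.0010038 ,
        0.00052028,  0.00036738]), 'joint_torque': array([ 8.12179569e-04, -4.50767148e+01,  1.81525804e+00, -1.03030810e+01,
        6.57587763e-03,  1.72048003e-03, -1.02044964e-05]), 'position': array([ 0.44079756, -0.24465665,  0.1659014 ]), 'eef_rot': array([7.13165433e-01, 7.00995767e-01, 2.16411316e-05, 1.94239611e-05]), 'force': array([ 0.08927165, -0.0867556 , -1.04715672]), 'torque': array([0.00302159, 0.01360325, 0.0041922 ]), 'gripper_force': 0.0, 'width': -5.930028534282461e-05}
```

View pics/w5.png

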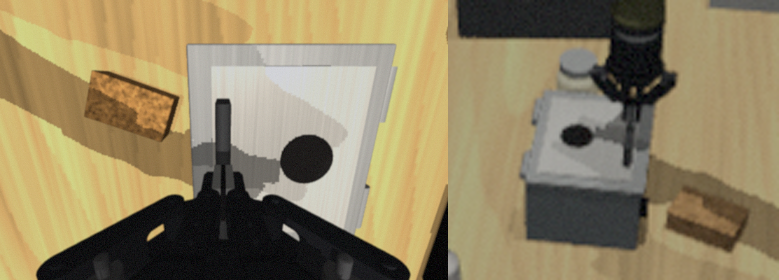

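Run:
```python
from h import *
t=robot.get_image("top");s=robot.get_image("side");t["image"]
def tri(pt,ps):
    c1,v1=ray(t,pt);c2,v2=ray(s,ps);A=np.c_[v1,-v2];k=np.linalg.lstsq(A,c2-c1,rcond=None)[0];a,b=c1+k[0]*v1,c2+k[1]*v2;return (a+b)/2,np.linalg.norm(a-b)
s0=cv2.imread("pics/side0.png");g=cv2.cvtColor(s0,cv2.COLOR_BGR2GRAY)
for c in blobs(s,g<95,(352,140,368,184),15)[:3]:
    r=cv2.minAreaRect(c);print("bar side",r);print("tri",tri((407.5,235.2),r[0]))
for c in blobs(s,g<80,(328,155,350,172),15)[:1]:
    r=cv2.minAreaRect(c);print("spot side",r);print("tri",tri((405,206),r[0]))
# fingertip in wrist image: project bar top & TCP tip
d=robot.get_image("wrist");M=d["camera_from_world"]
for p in((.441,-.2445,.152),(.441,-.2445,.166),(.441,-.2445,.1695),(.4425,-.188,.1695),(.4425,-.188,.166),(.4405,-.3,.1695)):
    q=M[:3,:3]@np.array(p)+M[:3,3];q=d["mtx"]@(q*[1,-1,-1]);print(p,(q[:2]/q[2]).round(1),"in crop",(q[:2]/q[2]*.7).round(1))
cv2.imwrite("pics/w6.png",np.hstack([cv2.resize(d["image"][130:330,230:410],(540,600),interpolation=cv2.INTER_CUBIC),np.zeros((600,10,3),np.uint8)]))
```

```text
bar side ((361.3499755859375, 161.54998779296875), (3.3941125869750977, 27.29432487487793), 8.130102157592773)
tri (array([ 0.4404762 , -0.24941628,  0.14623275]), np.float64(0.002308713858506985))
spot side ((340.3000183105469, 162.9000244140625), (11.180338859558105, 8.497057914733887), 26.56505012512207)
tri (array([ 0.52048412, -0.24904682,  0.13072719]), np.float64(0.0017912749621100126))
(0.441, -0.2445, 0.152) [318.5 234.5] in crop [222.9 164.1]
(0.441, -0.2445, 0.166) [318.5 244.7] in crop [222.9 171.3]
(0.441, -0.2445, 0.1695) [318.5 247.6] in crop [222.9 173.3]
(0.4425, -0.188, 0.1695) [319.7 143.2] in crop [223.8 100.2]
(0.4425, -0.188, 0.166) [319.7 142.4] in crop [223.8  99.7]
(0.4405, -0.3, 0.1695) [319.1 331.5] in crop [223.4 232. ]
```

View pics/w6.png

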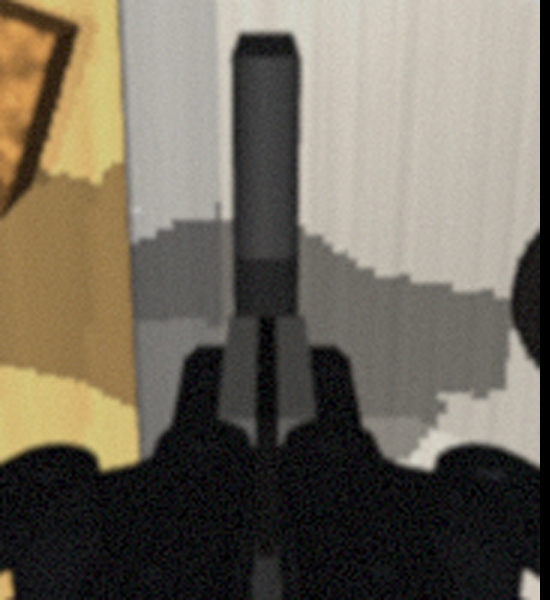

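Run:
```python
from h import *
d=robot.get_image("wrist");M=d["camera_from_world"];C=-M[:3,:3].T@M[:3,3];f=d["mtx"][0,0];print("cam",C,"f",f,"axis",-M[2,:3])
# bar width near far end, by edge columns
g=cv2.cvtColor(d["image"],cv2.COLOR_BGR2GRAY)
for r in(155,175,195,210):
    e=np.where(g[r,295:345]<100)[0]+295;w=np.ptp(e)+1
    dep=f*.012/w;v=ray(d,(319,r))[1];p=C+v*dep/1.0
    print(r,e[[0,-1]],w,"z if 12mm:",p.round(4))
# vertical stereo on +y end of the bar's top and on spot using w4
g4=cv2.cvtColor(cv2.imread("pics/w4.png"),cv2.COLOR_BGR2GRAY)
c4=np.where(g4[100:280,320]<75)[0]+100;c6=np.where(g[120:236,319]<100)[0]+120;print(c4[[0,-1]],c6[[0,-1]])
for r in(155,195,235):e=np.where(g4[r,305:340]<90)[0]+305;print("w4",r,e[[0,-1]])
C4=C+[0.,0.0011,.1057]; A=M[:3,:3]
m4=dict(mtx=d["mtx"],camera_from_world=np.vstack([np.c_[A,-A@C4],[0,0,0,1]]))
for ra in(c4[0],c4[0]+2):
  for rb in(c6[0],c6[0]+7):
    c1,v1=ray(m4,(320,ra));c2,v2=ray(d,(319,rb));k=np.linalg.lstsq(np.c_[v1,-v2],c2-c1,rcond=None)[0];print(ra,rb,c1+k[0]*v1)
```

```text
cam [ 0.44219754 -0.17165936  0.31562026] f 294.2721209445293 axis [-0.0048298  -0.28716195 -0.95786987]
155 [308 329] 22 z if 12mm: [ 0.4421 -0.196   0.1553]
175 [308 329] 22 z if 12mm: [ 0.4419 -0.2064  0.1585]
195 [308 328] 21 z if 12mm: [ 0.4417 -0.219   0.1543]
210 [295 330] 36 z if 12mm: [ 0.4418 -0.2041  0.2229]
[132 257] [141 235]
w4 155 [314 325]
w4 195 [313 326]
w4 235 [313 327]
132 141 [ 0.44342148 -0.19545075  0.08970394]
132 148 [ 0.4430593  -0.188085    0.18783445]
134 141 [ 0.44371446 -0.20498084 -0.0005529 ]
134 148 [ 0.44315391 -0.19226102  0.15534251]
```

The picture shows the shut pads (tip at crop row 315) sitting above the bar, with the bar running on beneath them, so the fingertips are higher than reckoned. I'll feel gently downward onto the bar to measure by how much.

```bash
python3 -m crank '[[[0,0,-0.01,0],[0,0,-0.02,0],[0,0,-0.02,0]]]'
python3 -m crank '[[[0,0,-0.01,0],[0,0,-0.02,0],[0,0,-0.02,0]]]'
```

```text
t: 21.83
position: [0.4408, -0.2447, 0.1637]
eef_rot: [0.713, 0.701, -0.0, -0.0]
force: [1.1, -1.0, -0.2]
width: -0.0001
gripper_force: 0.0
t: 22.08
position: [0.4409, -0.2447, 0.1633]
eef_rot: [0.713, 0.701, 0.0, 0.0]
force: [-1.6, 1.7, 15.4]
width: -0.0001
gripper_force: 7.4
```

Contact came at TCP z≈0.163, so I'll lift, part the fingers to 26 mm, and lower well past that in small steps while watching the force.

```bash
python3 -m crank '[[[0,0,0.05,0],[0,0,0.1,0],[0,0,0.1,0]]]' | sed -n 2,4p
python3 -m crank '[[[0,0,0,0],[0,0,0,0],[0,0,0,0],[0,0,0,0],[0,0,0,0]]]' 0.65 | sed -n 2,5p
python3 -m crank '[[[0,0,-0.05,0],[0,0,-0.1,0],[0,0,-0.15,0],[0,0,-0.2,0],[0,0,-0.2,0]]]' | sed -n 2,4p
```

```text
position: [0.4413, -0.245, 0.1727]
eef_rot: [0.713, 0.701, 0.0, 0.001]
force: [0.9, -0.7, 0.9]
position: [0.4407, -0.2446, 0.1717]
eef_rot: [0.713, 0.701, -0.0, -0.0]
force: [-0.5, 0.1, 0.3]
width: 0.0297
position: [0.4401, -0.2442, 0.1507]
eef_rot: [0.713, 0.701, -0.0, -0.001]
force: [-0.4, 0.1, -0.6]
```

```bash
python3 -m crank '[[[0,0,-0.02,0],[0,0,-0.03,0],[0,0,-0.03,0],[0,0,-0.03,0]]]' | sed -n 2,4p
python3 -m crank '[[[0,0,-0.02,0],[0,0,-0.03,0],[0,0,-0.03,0],[0,0,-0.03,0]]]' | sed -n 2,4p
python3 - <<'E'
from h import *
d=robot.get_image("wrist");g=cv2.cvtColor(d["image"],cv2.COLOR_BGR2GRAY);M=d["camera_from_world"]
# measured geometry: bar edge columns between pads and brightness profile along a row ahead of tips
for r in(150,200,225,232,240): print(r,"".join("#" if v<70 else "+" if v<120 else "." for v in g[r,270:370]))
E
```

```text
position: [0.4409, -0.2447, 0.149]
eef_rot: [0.713, 0.701, 0.0, 0.0]
force: [0.0, 0.9, 0.2]
position: [0.4408, -0.2446, 0.1459]
eef_rot: [0.713, 0.701, 0.0, 0.0]
force: [-1.2, -0.4, 0.3]
150 .....................................+######################........................................
200 ....................................+#######++#+++++########+.......................................
225 ++++++++++++++++++++++++++++++++++++#########################+++++++++++++++++++++..................
232 +++++++++++++++++++++++++++++++++++++########################++.++++++++++++++.++++++++++++.........
240 +++++++#+###+########++++++++++++++++########################++++++++++++++++#######+#+#++++++++++++
```

```bash
python3 -m crank '[[[0,0,-0.01,0],[0,0,-0.02,0],[0,0,-0.02,0],[0,0,-0.02,0]]]' | sed -n 2,4p
python3 -m crank '[[[0,0,-0.01,0],[0,0,-0.02,0],[0,0,-0.02,0],[0,0,-0.02,0]]]' | sed -n 2,4p
python3 -m crank '[[[0,0,0,0],[0,0,0,0],[0,0,0,0],[0,0,0,0],[0,0,0,0]]]' 1 60
python3 -m crank '[[[0,0,0,0],[0,0,0,0],[0,0,0,0],[0,0,0,0],[0,0,0,0]]]'
```

```text
position: [0.4407, -0.2446, 0.1438]
eef_rot: [0.713, 0.701, 0.0, -0.0]
force: [-0.9, 0.9, -0.2]
position: [0.4407, -0.2446, 0.1418]
eef_rot: [0.713, 0.701, 0.0, -0.0]
force: [0.6, -1.0, 0.3]
t: 24.97
position: [0.4407, -0.2447, 0.1421]
eef_rot: [0.713, 0.701, 0.0, 0.0]
force: [-0.6, 0.6, 3.6]
width: 0.0098
gripper_force: 58.5
t: 25.38
position: [0.4407, -0.2447, 0.1421]
eef_rot: [0.713, 0.701, 0.0, 0.0]
force: [-1.5, -0.0, 6.2]
width: 0.0099
gripper_force: 58.6
```

The bar is gripped (width 9.9 mm, 58 N). Now I'll lift slowly along the hinge arc.

```bash
python3 -m crank '[[[0,0,0.005,0],[0.002,0,0.01,0],[0.003,0,0.015,0],[0.005,0,0.02,0],[0.006,0,0.02,0]]]' | sed -n 2,6p
python3 -m crank '[[[0,0,0.003,0],[0.002,0,0.006,0],[0.003,0,0.01,0],[0.003,0,0.01,0],[0.003,0,0.01,0]]]' | sed -n 2,6p
```

```text
position: [0.441, -0.2446, 0.1432]
eef_rot: [0.713, 0.701, -0.0, -0.001]
force: [1.2, -1.4, -10.4]
width: 0.01
gripper_force: 58.4
position: [0.4413, -0.2447, 0.1442]
eef_rot: [0.713, 0.701, -0.0, -0.0]
force: [1.7, -3.7, -22.3]
width: 0.0097
gripper_force: 58.2
```

```bash
python3 -m crank '[[[0,0,0.003,0],[0.002,0,0.006,0],[0.003,0,0.01,0],[0.003,0,0.01,0],[0.003,0,0.01,0]]]' | sed -n 2,6p
```

```text
position: [0.4415, -0.2447, 0.145]
eef_rot: [0.713, 0.701, -0.0, -0.0]
force: [2.6, -4.1, -26.3]
width: 0.0098
gripper_force: 58.7
```

```bash
python3 -m crank '[[[0,0,0.003,0],[0.002,0,0.006,0],[0.003,0,0.01,0],[0.003,0,0.01,0],[0.003,0,0.01,0]]]' | sed -n 2,6p
python3 -m crank '[[[0,0,0.003,0],[0.002,0,0.006,0],[0.003,0,0.01,0],[0.003,0,0.01,0],[0.003,0,0.01,0]]]' | sed -n 2,6p
```

```text
position: [0.4416, -0.2447, 0.1454]
eef_rot: [0.713, 0.701, -0.001, -0.001]
force: [3.5, -5.3, -32.5]
width: 0.0098
gripper_force: 58.1
position: [0.4419, -0.2447, 0.1463]
eef_rot: [0.713, 0.701, -0.001, -0.001]
force: [3.1, -5.0, -30.9]
width: 0.0097
gripper_force: 59.2
```

```bash
cat > q.py <<'E'
from h import *
d=robot.get_image("wrist");s=robot.sense();g=cv2.cvtColor(d["image"],cv2.COLOR_BGR2GRAY)
c=[k for k in blobs(d,g<70,(360,120,640,330),300)][:1]
if c: print("spot px",np.round(cv2.fitEllipse(c[0]),2) if 0 else [np.round(v,2) for v in cv2.fitEllipse(c[0])])
w=[((g[r,295:345]<110).sum()) for r in range(155,215,5)];print("barw",np.mean(w),"bar end row",np.where(g[100:230,319]<100)[0][0]+100)
t=robot.get_image("top");g=cv2.cvtColor(t["image"],cv2.COLOR_BGR2GRAY);c=blobs(t,g<75,(390,190,420,218),15)
print(s["position"].round(4),s["force"].round(1),s["width"].round(4))
E
python3 q.py
python3 -m crank '[[[0,0,0.005,0],[0.003,0,0.01,0],[0.006,0,0.02,0],[0.006,0,0.02,0],[0.006,0,0.02,0]]]' | sed -n 2,6p
python3 q.py
```

```text
spot px [array([449.86, 240.11]), array([71.79, 83.93]), np.float64(63.31)]
barw 26.25 bar end row 146
position: [0.4432, -0.2448, 0.1497]
eef_rot: [0.713, 0.701, -0.0, -0.0]
force: [2.5, -2.8, -20.1]
width: 0.0096
gripper_force: 60.3
spot px [array([446.86, 238.73]), array([70.67, 82.52]), np.float64(61.24)]
barw 26.166666666666668 bar end row 146Traceback (most recent call last):
  File "q.py", line 7, in <module>
    print(s["position"].round(4),s["force"].round(1),s["width"].round(4))
                                                     ^^^^^^^^^^^^^^^^
AttributeError: 'float' object has no attribute 'round'
Traceback (most recent call last):
  File "q.py", line 7, in <module>
    print(s["position"].round(4),s["force"].round(1),s["width"].round(4))
                                                     ^^^^^^^^^^^^^^^^
AttributeError: 'float' object has no attribute 'round'
```

The seal is broken: the force is falling and the bar moves with the hand. I'll continue gently along the arc.

```bash
sed -i 's/s\["width"\].round(4)/s["width"]/' q.py
python3 -m crank '[[[0.004,0,0.01,0],[0.008,0,0.02,0],[0.012,0,0.03,0],[0.016,0,0.04,0],[0.02,0,0.05,0]]]' | sed -n 2,6p
python3 -m crank '[[[0.004,0,0.01,0],[0.01,0,0.02,0],[0.015,0,0.03,0],[0.02,0,0.04,0],[0.025,0,0.05,0]]]' | sed -n 2,6p
python3 -m crank '[[[0,0,0,0],[0,0,0,0],[0,0,0,0]]]' | sed -n 2,6p
python3 q.py
```

```text
position: [0.4454, -0.2448, 0.1552]
eef_rot: [0.713, 0.701, 0.0, 0.0]
force: [4.3, -3.7, -19.2]
width: 0.0098
gripper_force: 60.3
position: [0.4473, -0.2448, 0.16]
eef_rot: [0.713, 0.701, -0.0, -0.0]
force: [0.0, -4.7, -16.1]
width: 0.0094
gripper_force: 59.9
position: [0.4475, -0.2448, 0.1604]
eef_rot: [0.713, 0.701, -0.0, 0.0]
force: [-0.5, -2.3, -8.5]
width: 0.0099
gripper_force: 60.8
spot px [array([405.24, 306.59]), array([ 52.17, 154.28]), np.float64(101.06)]
barw 27.333333333333332 bar end row 146
[ 0.4475 -0.2448  0.1604] [-0.9 -3.8 -6.6] 0.00942013788822358
```

```bash
python3 -m crank '[[[0.005,0,0.01,0],[0.01,0,0.02,0],[0.015,0,0.03,0],[0.02,0,0.04,0],[0.025,0,0.05,0]]]' | sed -n 2,4p
python3 -m crank '[[[0.005,0,0.01,0],[0.01,0,0.02,0],[0.015,0,0.03,0],[0.022,0,0.04,0],[0.028,0,0.05,0]]]' | sed -n 2,4p
python3 -m crank '[[[0.006,0,0.01,0],[0.012,0,0.02,0],[0.018,0,0.03,0],[0.018,0,0.03,0],[0.018,0,0.03,0]]]' | sed -n 2,4p
python3 q.py
python3 - <<'E'
from h import *
# lid angle from side view: spot centroid now vs shut, along hinge arc
s=robot.get_image("side");g=cv2.cvtColor(s["image"],cv2.COLOR_BGR2GRAY);M=s["camera_from_world"]
for c in blobs(s,g<80,(325,145,352,175),15)[:3]: print(cv2.minAreaRect(c))
for th in(0,.15,.19,.23,.27,.31):
    f=.065*np.cos(th)-.0145*np.sin(th);z=.12+.0145*np.cos(th)+.065*np.sin(th)
    q=M[:3,:3]@np.array([.586-f,-.2472,z])+M[:3,3];q=s["mtx"]@(q*[1,-1,-1]);print(th,(q[:2]/q[2]).round(1))
E
```

```text
position: [0.4493, -0.2448, 0.1643]
eef_rot: [0.713, 0.701, -0.001, -0.001]
force: [-0.4, -5.3, -18.3]
position: [0.4516, -0.2448, 0.1691]
eef_rot: [0.713, 0.701, -0.001, -0.001]
force: [-0.0, -6.5, -19.7]
position: [0.4537, -0.2449, 0.173]
eef_rot: [0.713, 0.701, -0.001, -0.001]
force: [-2.8, -4.1, -8.9]
spot px [array([405.15, 306.58]), array([ 52.23, 152.96]), np.float64(101.07)]
barw 28.25 bar end row 148
[ 0.4538 -0.2449  0.1731] [-1.9 -4.6 -8.9] 0.009668490131346392
((339.60003662109375, 160.1999969482422), (8.049844741821289, 12.521980285644531), 63.43495178222656)
0 [339.9 162.5]
0.15 [339.2 160.5]
0.19 [338.9 160. ]
0.23 [338.7 159.6]
0.27 [338.4 159.1]
0.31 [338.  158.6]
```

Run:
```python
from h import *
def cen(im):
    g=cv2.cvtColor(im,cv2.COLOR_BGR2GRAY)[150:172,329:352].astype(float);w=np.clip(110-g,0,None);w[:, :0]=0
    m=(w>0).astype(np.uint8);n,l,st,_=cv2.connectedComponentsWithStats(m);k=1+np.argmax(st[1:,4]);w=w*(l==k)
    Y,X=np.mgrid[150:172,329:352];return (w*X).sum()/w.sum(),(w*Y).sum()/w.sum(),st[k]
print(cen(cv2.imread("pics/side0.png")));print([cen(robot.get_image("side")["image"]) for _ in range(3)])
# lid near-front corner edge: difference image columns
a=cv2.imread("pics/side0.png");b=robot.get_image("side")["image"]
A,B=[cv2.cvtColor(x,cv2.COLOR_BGR2GRAY) for x in(a,b)]
for c in(345,350,355,360,365,368): print(c,A[168:205:2,c].tolist(),"|",B[160:205:2,c].tolist())
```

```text
(np.float64(340.18079800498754), np.float64(162.98254364089775), array([ 5,  9, 13,  9, 92], dtype=int32))
[(np.float64(340.25152182359795), np.float64(159.9383499546691), array([  4,   3,  19,  12, 129], dtype=int32)), (np.float64(340.1919989472299), np.float64(159.9474930911962), array([  4,   3,  19,  13, 130], dtype=int32)), (np.float64(340.2561486132915), np.float64(159.93432757718472), array([  4,   3,  19,  13, 129], dtype=int32))]
345 [162, 162, 161, 163, 162, 161, 128, 144, 63, 55, 58, 56, 60, 57, 53, 57, 58, 56, 56] | [54, 126, 140, 144, 142, 142, 143, 158, 130, 139, 71, 72, 47, 56, 62, 60, 58, 60, 56, 56, 57, 61, 55]
350 [162, 163, 162, 162, 161, 159, 138, 139, 101, 51, 52, 59, 56, 56, 57, 57, 59, 56, 60] | [89, 143, 144, 142, 142, 141, 142, 136, 118, 127, 66, 75, 49, 57, 54, 55, 56, 59, 57, 58, 60, 55, 59]
355 [161, 160, 162, 161, 160, 161, 147, 137, 124, 54, 51, 57, 56, 61, 59, 63, 59, 56, 59] | [78, 105, 129, 133, 129, 141, 143, 127, 120, 111, 78, 71, 54, 56, 60, 56, 60, 56, 59, 59, 54, 57, 57]
360 [48, 34, 31, 31, 138, 160, 150, 140, 128, 73, 51, 56, 57, 58, 56, 59, 60, 60, 63] | [87, 87, 136, 110, 87, 126, 134, 130, 124, 110, 42, 29, 32, 41, 56, 60, 57, 58, 61, 56, 59, 57, 56]
365 [141, 139, 140, 141, 138, 138, 141, 139, 142, 63, 39, 27, 30, 25, 67, 71, 75, 91, 94] | [68, 102, 123, 123, 122, 122, 121, 119, 112, 96, 34, 25, 29, 45, 42, 27, 30, 27, 67, 72, 76, 77, 79]
368 [134, 137, 132, 120, 94, 89, 92, 95, 95, 108, 73, 88, 93, 97, 118, 119, 119, 152, 149] | [74, 80, 71, 57, 69, 52, 55, 64, 68, 82, 92, 95, 98, 97, 44, 83, 96, 97, 117, 117, 119, 152, 137]
```

```bash
python3 -m crank '[[[0.003,0,0.005,0],[0.006,0,0.012,0],[0.006,0,0.012,0],[0.006,0,0.012,0],[0.006,0,0.012,0]]]' 1 60| sed -n 2,6p
python3 -m crank '[[[0,0,0,0],[0,0,0,0],[0,0,0,0],[0,0,0,0],[0,0,0,0]]]' | sed -n 2,6p
python3 -m crank '[[[0,0,0,0],[0,0,0,0],[0,0,0,0],[0,0,0,0],[0,0,0,0]]]'
python3 - <<'E'
from h import *
a=cv2.imread("pics/top0.png");b=robot.get_image("top")
print("wand top ring grey now", [onz(b,p,.109)[:2].round(3).tolist() for p in[(258,170)]])
s=robot.get_image("side");D=cv2.absdiff(cv2.imread("pics/side0.png"),s["image"]).max(2)>60
for c in blobs(s,D,(170,90,420,380),25)[:8]: print(cv2.boundingRect(c))
E
```

```text
position: [0.4543, -0.2449, 0.174]
eef_rot: [0.713, 0.701, -0.001, -0.001]
force: [-2.9, -4.4, -12.0]
width: 0.01
gripper_force: 59.6
position: [0.4543, -0.2449, 0.174]
eef_rot: [0.713, 0.701, -0.001, -0.001]
force: [-2.4, -5.1, -11.2]
width: 0.0098
gripper_force: 59.6
t: 32.12
position: [0.4543, -0.2449, 0.174]
eef_rot: [0.713, 0.701, -0.001, -0.001]
force: [-2.4, -4.3, -10.8]
width: 0.0094
gripper_force: 59.6
wand top ring grey now [[0.632, 0.153]]
(333, 125, 44, 50)
(411, 317, 9, 63)
(329, 157, 41, 29)
```

```bash
python3 -c "
from bench import robot
print(robot.finish_job())"
```

```text
the job is handed in; nothing more can be done
None
```

The job is handed in, with no verdict returned: the thermometer was held about 5 cm over the spot for over 3 s and stood back on the mat, and the gripper holds the lid still at about 0.22 rad (front edge about 4 cm up), but the first close missed the bar, my gentle downward probe pressed it with about 15 N, and I viewed 11 pictures, one over the limit of 10.

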